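# Shut the countertop spin dryer and hold its dial at the third click

## Robot

A 6-joint arm with a two-finger parallel gripper is mounted at the origin on a cart in front of the work surface, level with it; the furniture and walls round the work are solid. World frame = base frame: x ahead of the robot, y to its left, z up, the work surface at z = 0. Lengths are in m, angles in degrees, forces in N, time in s.
With the tool pointing down it reaches from about 0.325 to 0.85 m from the base axis. Payload 15.5 kg.
Tool frame: the origin (TCP) lies midway between the tips of the shut fingers; the grasp point (between the pads) lies 19 mm behind it; y points along the fingers, x is the direction in which the jaws open and shut, and the axes are right-handed (so a half turn about y gives the same grasp; the last joint's range is limited). The gripper opens to 91 mm and grips with 3 to 60 N. Pads are 32 mm wide; open, the fingers measure 118 mm over their backs; the gripper's body (76 mm by 178 mm) begins 60 mm behind the grasp point.
Start: joints at [-77.951, 28.281, 77.091, -0, 74.628, -5.472], TCP at [0.188, -0.596, 0.187] pointing down, gripper open.
Joint ranges: [-166.48, 166.48], [-47.26, 123.95], [12.59, 153.08], [-70.14, 250.14], [6.76, 159.57], [-176.63, 176.63]. Speed limits (degrees/s): [108.29, 108.29, 147.25, 172.46, 172.46, 172.46].

## Interface

Orientations are given as a 3x3 rotation matrix whose columns are the frame's x, y, z axes.
In Python, from bench import ctrl gives the robot as it stands. The module is installed in compiled form; this text tells all that it offers. Calls block until the motion is done:
- ctrl.goto(position, orientation): joint-space move of the TCP to a pose.
- ctrl.move_l(position, vel=0.15, ori=None, contact_N=None): straight line of the TCP; ori=None keeps the orientation; vel is the mean speed in m/s. With contact_N (N) it stops when the force on the tool has changed by that much, and returns True; else False.
- ctrl.movej(angles): joint-space move.
- ctrl.command_gripper(opening): opening from 0.0 (shut) to 1.0 (fully open); the grip force is fixed at half the most; returns when the fingers have stopped.
- ctrl.sleep(seconds).
- ctrl.ik(position, orientation): joint angles nearest the present ones, or None.
- ctrl.read_camera(name): name is "scene" or "top" or "wrist"; returns the picture (420x560x3 uint8, blue, green, red); there is no depth.
- ctrl.camera_params(name): a dict with "fx", "fy", "cx", "cy" (pixels), "pose" (4x4, takes a point from camera to world coordinates); the wrist camera has in their place "T_tool_cam" (4x4, takes a point from camera to tool coordinates, whose origin is the TCP and whose axes are the tool frame's). Camera axes: x right, y up, looking along -z (the intrinsics and any distortion apply to the point x, -y, -z); pixel columns grow to the right and rows downward; lengths in m; the calibration is good to about 2 mm. A picture is of the moment at which its call begins: read the wrist's pose just before it. camera_params takes no time and is no camera call.
A pose or a line that the arm cannot do raises ctrl.MotionError and nothing moves.
- ctrl.sign_off(): hands the job in, once; it reports no verdict.
Readings, each from a call of its own:
- ctrl.current_t(): time.
- ctrl.current_q(): joint angles.
- ctrl.current_dq(): joint speeds.
- ctrl.current_effort(): joint torques, N m.
- ctrl.current_tool_pos(): TCP position.
- ctrl.current_eef_rot(): TCP orientation.
- ctrl.current_contact_force(): force on the tool from outside, world axes, zero at the start.
- ctrl.current_wrist_torque(): the same for the moment, N m.
- ctrl.current_grip_width(): opening from 0.0 (shut) to 1.0 (fully open).
Only numpy, scipy, OpenCV 4.12 (cv2) and the standard library are available. Lean on these libraries where they do the work, as an engineer would, in place of code of your own. Each camera call takes 0.05 s, during which the arm holds its last target.

## Task

Start the little spin dryer on the worktop: first press its part-open lid down until it is fully home, and only then take the bar of its spring-return dial and turn it clockwise past the first two clicks to the third (the three-dot mark). The dial springs back if let go, so finish while still gripping it and holding it steadily at the third click, with the lid still shut. Do not disturb the jars and other things standing around.

Things in the scene. Friction and masses are not known exactly. Their poses are not given: they have to be found in the camera images.
- spinner: Countertop spin dryer, a low white box on four feet, fixed to the worktop: 156 mm front to back (its x), 240 mm wide (its y), flat deck 110 mm above the worktop. Origin: centre of its underside. Its x axis points to its back (away from the robot at yaw 0), y to its left, z up. The lid covers the left part (y -15 to +115 mm), the dial stands on the right part.
- lid (a joint): Hinge of the lid, rad: 0 = fully shut, grows as it opens, up to 0.9. The lid starts somewhat open and stays where it is left (stiff hinge: about 4 to 5 N pressed down near its front edge moves it). It stops solidly at 0; there is no latch.
- lid_press (a point): Point on the upper face of the lid near its front (free) edge, midway across; good for pressing down. It moves with the lid: when the lid is shut this point lies at x -51 mm, y +50 mm, z 121 mm in the frame of the spin dryer. The lid is a white plate, 136 mm front to back, 130 mm wide, 10 mm thick, with a round window and a small lip at the front.
- lid_hinge (a point): Middle of the lid's hinge axis, at its back edge (x +71 mm, y +50 mm, z 115 mm in the frame of the spin dryer); the axis runs along the spin dryer's y. lid_press is 122 mm from it.
- dial (a joint): Turn of the dial, rad, about a vertical axis, growing clockwise seen from above: 0 = rest (pointer to the spin dryer's back). Clicks at 0.40 (one dot), 0.80 (two) and 1.20 (three dots); end stop 1.55. A spring turns it back to 0 whenever let go, from any click: 0.06 N m at rest, 0.12 at the third click, plus about 0.03 on the ridges midway between clicks.
- dial_grip: Upright bar across the dial, to turn it by: 52 mm long (its x), 13 wide (its y), 28 high. Origin: on the dial's axis at the foot of the bar, 122 mm above the worktop, at x -5, y -68 mm in the spin dryer's frame. Its x points to the pointer end (black line); at rest this is the spin dryer's x. It turns with the dial, on a round disc 64 mm across whose top is level with its foot.
- peg_jar: Bystander, loose: glass jar with cork lid, 70 mm across, 152 mm high; origin at the centre of its underside.
- jar_powder: Bystander, loose: jar of washing powder with black cap, 92 mm across, 153 mm high; origin at the centre of its underside.
- powder_scoop: Bystander, loose: small white scoop with handle, 139 mm long, 44 mm high; origin at its underside.
- thread_cream: Bystander, loose: cream cotton reel standing upright, 30 mm across, 38 mm high; origin at the centre of its underside.

How it is judged (in metres and radians):
On the way, in this order (a step that is already met when the one before it is completed fails the run):
1. the lid is pressed fully shut, the dial still at rest (value of joint lid below 0.02 rad and value of joint dial below 0.2 rad), for 0.2 s.
2. the dial is held by the fingers at its third click (value of joint dial between 1.07 and 1.33 rad and contact force between the fingers and dial_grip above 0.5 N), for 0.4 s.
At the end, for the whole second after the job is handed in: Through the last second the fingers hold the dial's bar (more than 0.5 N) at the third click, 1.20 rad within 0.13 rad, with the lid shut (under 0.025 rad) (all of step 2 and value of joint lid below 0.025 rad); the arm keeps its last pose, push and grip.
It fails at once if the dial is turned while the lid is open (value of joint dial above 0.3 rad and value of joint lid above 0.05 rad).
It fails at once if a bystander is disturbed (moved more than 30 mm) (distance of any of peg_jar, jar_powder, powder_scoop, thread_cream from where it was at the start of the episode above 0.03 m).
It also fails if it takes over 37 s, if anything falls off the work surface, if the arm or the gripper's body presses on something with over 40 N, if the wrist force passes 120 N, or if a joint passes its speed limit or range.

## Working session

There is one attempt and no reset: what is moved stays moved. The work goes in short steps, each a Python script; the robot and the scene stay as the last script left them, time stands still between calls to the robot, and variables do not carry over. Pictures are saved under pics/ and viewed, and the job is handed in when it is done.

```bash
mkdir -p pics
python3 - <<'E'
from bench import ctrl
import cv2,numpy as np
np.set_printoptions(precision=4,suppress=True)
for n in ["scene","top","wrist"]:
    cv2.imwrite(f"pics/{n}0.png",ctrl.read_camera(n)); print(n,ctrl.camera_params(n))
print(ctrl.current_t(),ctrl.current_tool_pos(),ctrl.current_eef_rot())
E
```

```text
scene {'fx': 395.901442136027, 'fy': 395.901442136027, 'cx': 276.7030491754964, 'cy': 214.74799951556514, 'pose': array([[ 0.9002,  0.3287, -0.2856,  0.317 ],
       [-0.4352,  0.6545, -0.6182, -0.5015],
       [-0.0163,  0.6808,  0.7323,  0.8467],
       [ 0.    ,  0.    ,  0.    ,  1.    ]])}
top {'fx': 492.87464692389693, 'fy': 492.87464692389693, 'cx': 276.3274895518185, 'cy': 208.20244133738524, 'pose': array([[-0.3511,  0.7329, -0.5828, -0.1306],
       [-0.9363, -0.2702,  0.2243,  0.356 ],
       [ 0.0069,  0.6244,  0.7811,  1.0569],
       [ 0.    ,  0.    ,  0.    ,  1.    ]])}
wrist {'fx': 303.50342320330054, 'fy': 303.50342320330054, 'cx': 280.0794633009708, 'cy': 206.16953767565437, 'T_tool_cam': array([[ 1.    , -0.0005,  0.0009,  0.0002],
       [ 0.001 ,  0.2577, -0.9662, -0.197 ],
       [ 0.0002,  0.9662,  0.2577,  0.0729],
       [ 0.    ,  0.    ,  0.    ,  1.    ]])}
0.15 [ 0.1881 -0.5957  0.1866] [[ 0.3011 -0.0002  0.9536]
 [-0.9536  0.0009  0.3011]
 [-0.0009 -1.      0.0001]]
```

View pics/scene0.png

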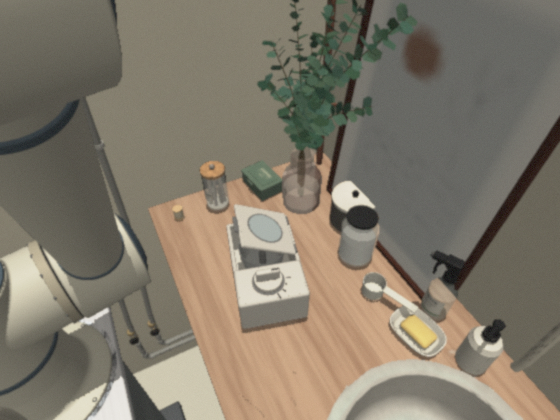

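View pics/top0.png

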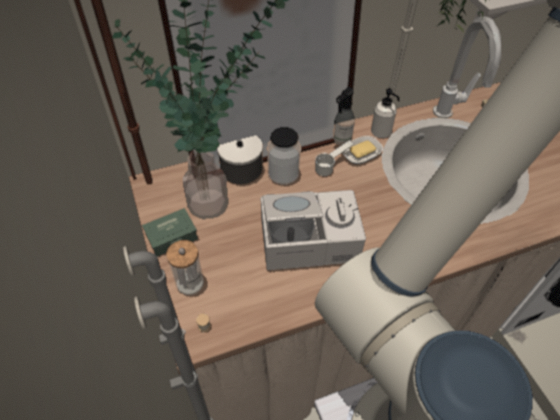

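```bash
python3 -c "
import cv2
a=cv2.imread('pics/top0.png');b=cv2.imread('pics/scene0.png')
cv2.imwrite('pics/topz.png',cv2.resize(a[100:360,180:480],None,fx=2.6,fy=2.3,interpolation=2)) if 0 else cv2.imwrite('pics/topz.png',cv2.resize(a[120:320,200:460],None,fx=3,fy=3,interpolation=2))
cv2.imwrite('pics/scz.png',cv2.resize(b[100:300,150:410],None,fx=3,fy=3,interpolation=2))"
```

```text
(no output)
```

View pics/topz.png

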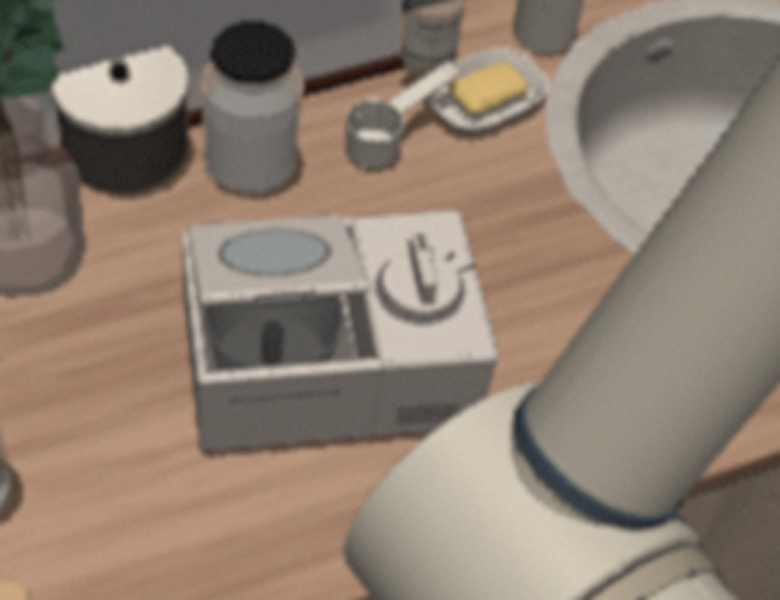

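View pics/scz.png

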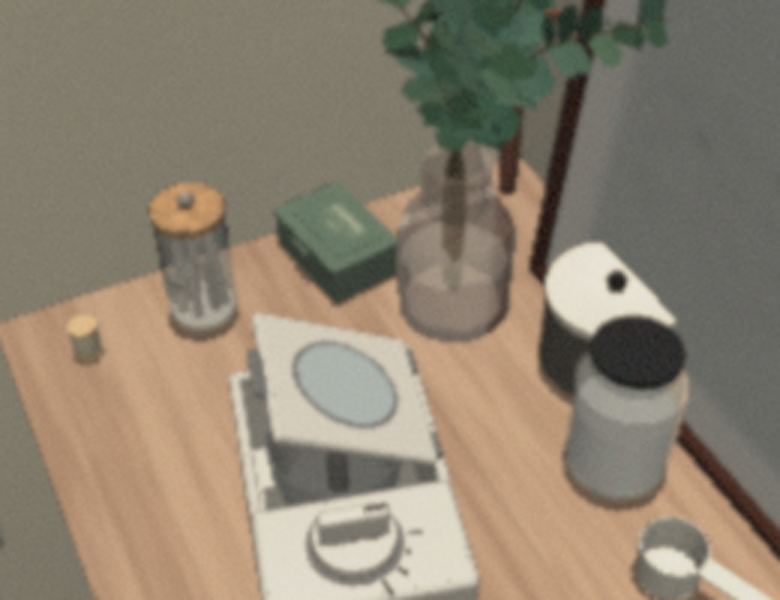

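```bash
cat > h.py <<'E'
import numpy as np,cv2
from bench import ctrl
from scipy.optimize import least_squares
def proj(n,P,pose=None):
    c=ctrl.camera_params(n); T=c["pose"] if pose is None else pose
    p=(np.asarray(P,float)-T[:3,3])@T[:3,:3]
    return np.stack([c["cx"]+c["fx"]*p[:,0]/-p[:,2],c["cy"]-c["fy"]*p[:,1]/-p[:,2]],1)
def wpose():
    T=np.eye(4);T[:3,:3]=ctrl.current_eef_rot();T[:3,3]=ctrl.current_tool_pos()
    return T@ctrl.camera_params("wrist")["T_tool_cam"]
def S2W(s,P):
    c,n=np.cos(s[2]),np.sin(s[2]);P=np.asarray(P,float)
    return np.stack([s[0]+c*P[:,0]-n*P[:,1],s[1]+n*P[:,0]+c*P[:,1],P[:,2]],1)
E
python3 -c "
import cv2
b=cv2.imread('pics/scene0.png')
cv2.imwrite('pics/scz2.png',cv2.resize(b[190:340,210:330],None,fx=4,fy=4,interpolation=2))"
python3 - <<'E'
from h import *
z=lambda a:(a[0]/3+200,a[1]/3+120)
P=np.array([[.078,-.12,.11],[-.078,-.12,.11],[-.078,.12,.11]])
uv=np.array([z((460,213)),z((495,357)),z((200,378))])
r=least_squares(lambda s:(proj("top",S2W(s,P))-uv).ravel(),[.5,0,0])
print(r.x,np.degrees(r.x[2]),r.fun)
E
```

```text
[ 0.5219655   0.01354326 -0.26745213] -15.323878194778757 [ 0.6684767  -1.7770238   1.58116345  0.40607612 -2.16435814  0.75356136]
```

View pics/scz2.png

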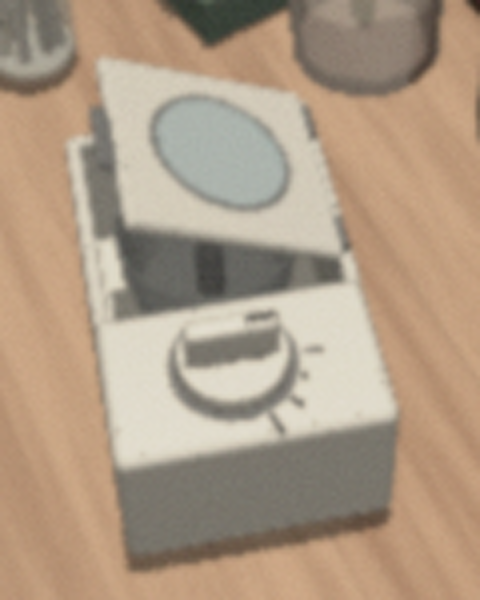

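```bash
cat >> h.py <<'E'
def lidpts(a,P): # P in spinner frame when shut
    P=np.asarray(P,float);d=P-[.071,0,.115];c,s=np.cos(a),np.sin(a)
    return np.stack([.071+c*d[:,0]+s*d[:,2],P[:,1],.115-s*d[:,0]+c*d[:,2]],1)
E
python3 - <<'E'
from h import *
t=lambda a:(a[0]/3+200,a[1]/3+120)
s_=lambda a:(a[0]/4+210,a[1]/4+190)
P=np.array([[.078,-.12,.11],[-.078,-.12,.11],[-.078,.12,.11]])
ut=np.array([t((460,213)),t((495,357)),t((200,378))])
us=np.array([s_((398,412)),s_((122,470)),s_((70,142))])
L=np.array([[-.065,.115,.12],[-.065,-.015,.12]])
lt=np.array([t((202,298)),t((368,290))])
ls=np.array([s_((97,60)),s_((125,225))])
def f(s):
    l=S2W(s,lidpts(s[3],L));p=S2W(s,P)
    return np.concatenate([proj("top",p)-ut,proj("scene",p)-us,proj("top",l)-lt,proj("scene",l)-ls]).ravel()
r=least_squares(f,[.5,0,0,.4],loss='soft_l1')
s=r.x;print(s,np.degrees(s[2]));print(f(s).reshape(-1,2))
pts=[[.078,-.12,.11],[-.078,-.12,.11],[-.078,.12,.11],[.078,.12,.11],[.078,-.12,0],[-.078,-.12,0],[-.078,.12,0]]
bar=[[-.005+x,-.068+y,.15] for x,y in((.026,.0065),(.026,-.0065),(-.026,-.0065),(-.026,.0065))]
for n in("top","scene"):
    im=cv2.imread(f"pics/{n}0.png");im=cv2.resize(im,None,fx=4,fy=4,interpolation=2)
    o=lambda p:np.int32(proj(n,p)*4+2)
    cv2.polylines(im,[o(S2W(s,pts[:4]))],1,(0,0,255),1)
    for q in o(S2W(s,pts[4:])):cv2.circle(im,q.tolist(),4,(255,0,0),1)
    cv2.polylines(im,[o(S2W(s,bar))],1,(0,255,0),1)
    cv2.polylines(im,[o(S2W(s,lidpts(s[3],[[-.065,.115,.12],[-.065,-.015,.12],[.071,-.015,.12],[.071,.115,.12]])))],1,(255,0,255),1)
    c=o(S2W(s,[[0,0,.1]]))[0];cv2.imwrite(f"pics/o_{n}.png",im[c[1]-290:c[1]+290,c[0]-390:c[0]+390])
E
```

```text
[ 0.52284883  0.01399457 -0.25948167  0.42719935] -14.867204679804466
[[ 0.04137518 -2.2443895 ]
 [ 1.41213489 -0.18165334]
 [-2.17568426  0.83397139]
 [ 1.03356219  1.73245297]
 [-2.50486723  0.18574674]
 [-1.43131723 -1.88490567]
 [-1.99412759  0.74569053]
 [-0.0680665  -0.88163943]
 [ 0.44494137 -0.03794039]
 [ 0.59499461  0.98712075]]
```

View pics/o_top.png

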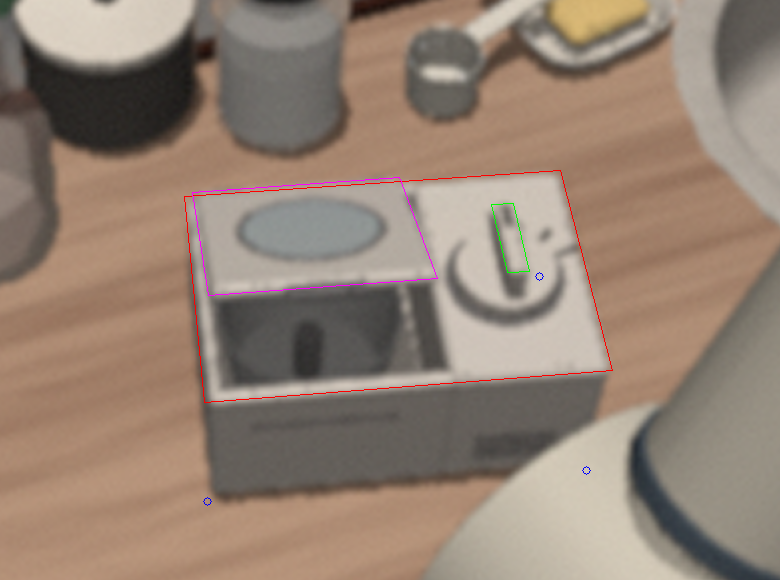

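View pics/o_scene.png

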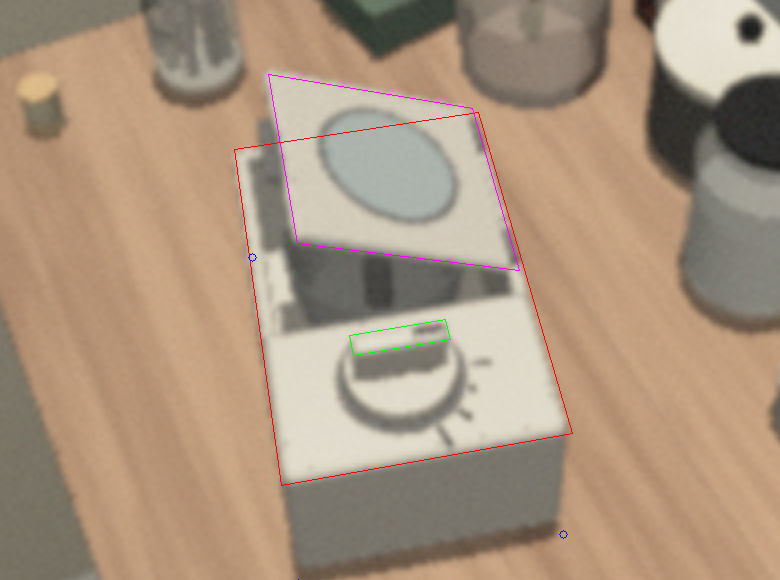

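```bash
cat >> h.py <<'E'
def Rt(yaw,turn=0): # jaws across bar; turn clockwise
    a=yaw-turn; x=np.array([np.sin(a),-np.cos(a),0]);y=np.array([0,0,-1.])
    return np.stack([x,y,np.cross(x,y)],1)
E
python3 - <<'E'
from h import *
s=np.array([.5228,.0140,-.2595])
p=ctrl.current_tool_pos();ctrl.move_l([p[0],p[1],.33],vel=.25)
q=S2W(s,[[-.02,-.01,.33]])[0]
for t in(0,1.2):
  print(ctrl.ik(S2W(s,[[-.005,-.068,.13]])[0],Rt(s[2],t)))
ctrl.goto(q,Rt(s[2]))
print(ctrl.current_t(),ctrl.current_q(),ctrl.current_tool_pos(),ctrl.current_contact_force())
np.save("wp.npy",wpose());im=ctrl.read_camera("wrist");cv2.imwrite("pics/w1.png",im)
cv2.imwrite("pics/top1.png",ctrl.read_camera("top"))
E
```

```text
[-1.25587861e+01  2.26177281e+01  9.81479287e+01 -2.54444375e-14
  5.92343433e+01  9.23094687e+01]
[-1.25587861e+01  2.26177281e+01  9.81479287e+01 -2.54444375e-14
  5.92343433e+01  1.61064404e+02]
3.3 [-5.80587156e+00  1.13878225e+01  8.07514519e+01 -4.47405440e-03
  8.78640346e+01  9.90933808e+01] [0.50102047 0.00893386 0.32992191] [-0.19044867 -0.09136025 -1.13345445]
```

View pics/w1.png

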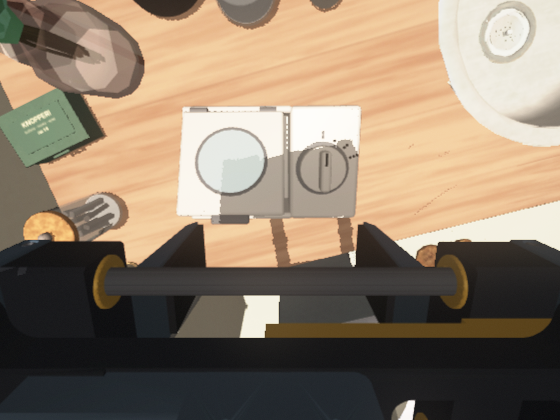

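Run:
```python
from h import *
im=cv2.imread("pics/w1.png");cv2.imwrite("pics/w1z.png",cv2.resize(im[95:235,170:370],None,fx=4,fy=4,interpolation=2))
s=np.array([.5228,.0140,-.2595]);W=np.load("wp.npy")
c=proj("wrist",S2W(s,[[.078,.12,.11],[.078,-.12,.11],[-.078,-.12,.11],[-.078,.12,.11],[.021,-.068,.15],[-.031,-.068,.15]]),W);print(c,(c-[170,95])*4+2)
```

```text
[[180.41916397 105.38545754]
 [364.20525338 105.31712259]
 [356.47457798 219.40943228]
 [189.6467031  219.42178742]
 [327.2058544  152.15827845]
 [325.57801276 193.56048935]] [[ 43.67665589  43.54183017]
 [778.82101352  43.26849036]
 [747.89831192 499.63772912]
 [ 80.58681238 499.68714967]
 [630.82341762 230.63311379]
 [624.31205106 396.24195741]]
```

View pics/w1z.png

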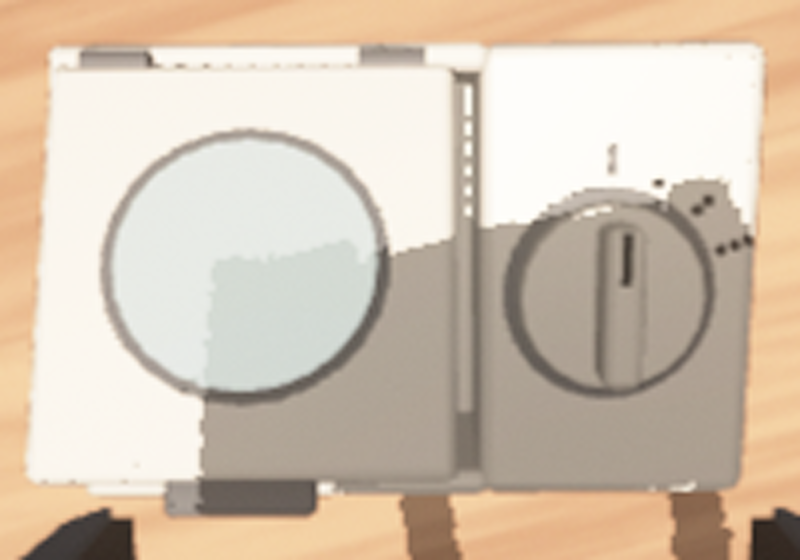

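Run:
```python
from h import *
s=np.array([.5240,.0137,-.2595]);R=Rt(s[2])
ctrl.command_gripper(0.0)
a=lidpts(.43,[[-.047,.05,.121]])[0];print(a)
up=a+[0,0,.03]
ctrl.goto(S2W(s,[up])[0],R)
f0=ctrl.current_contact_force()
r=ctrl.move_l(S2W(s,[a+[0,0,.0]])[0],vel=.06,contact_N=15);print(r,ctrl.current_contact_force()-f0)
if not r:
  r=ctrl.move_l(S2W(s,[[-.048,.05,.113]])[0],vel=.03,contact_N=15)
ctrl.sleep(.4)
print(r,ctrl.current_tool_pos(),ctrl.current_contact_force()-f0,ctrl.current_t())
cv2.imwrite("pics/sc2.png",cv2.resize(ctrl.read_camera("scene")[170:340,180:350],None,fx=3.5,fy=3.5))
```

```text
[-0.03375673  0.05        0.16964455]
False [ 0.60308689 -0.38692327 -0.35914845]
False [0.49054608 0.07433556 0.11305886] [ 1.64379779 -1.63789288  1.42986542] 8.55
```

View pics/sc2.png

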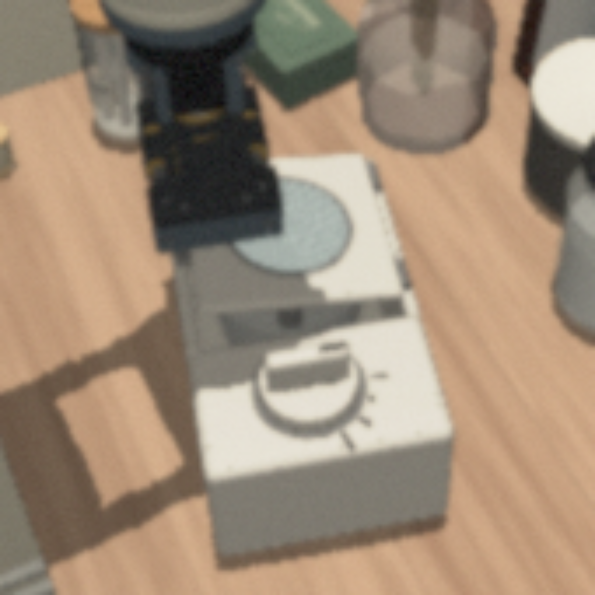

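Run:
```python
from h import *
np.save("wp.npy",wpose())
a=ctrl.read_camera("wrist");cv2.imwrite("pics/w3.png",a)
b=ctrl.read_camera("top");cv2.imwrite("pics/t3.png",cv2.resize(b[150:300,230:400],None,fx=4,fy=4,interpolation=2))
print(ctrl.current_grip_width(),ctrl.current_eef_rot())
```

```text
0.007920248050523965 [[-2.56573654e-01  2.21318209e-04  9.66524656e-01]
 [-9.66524681e-01 -4.49530322e-05 -2.56573651e-01]
 [-1.33362069e-05 -9.99999974e-01  2.25443275e-04]]
```

View pics/w3.png

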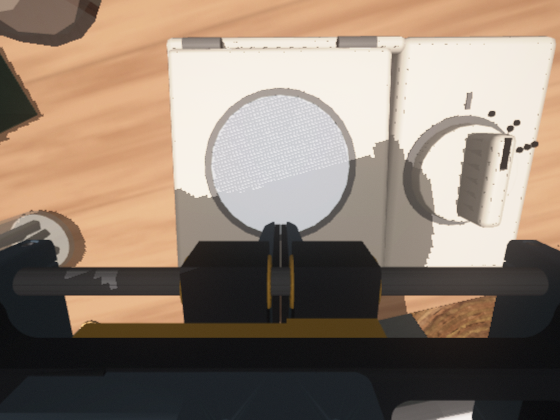

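View pics/t3.png

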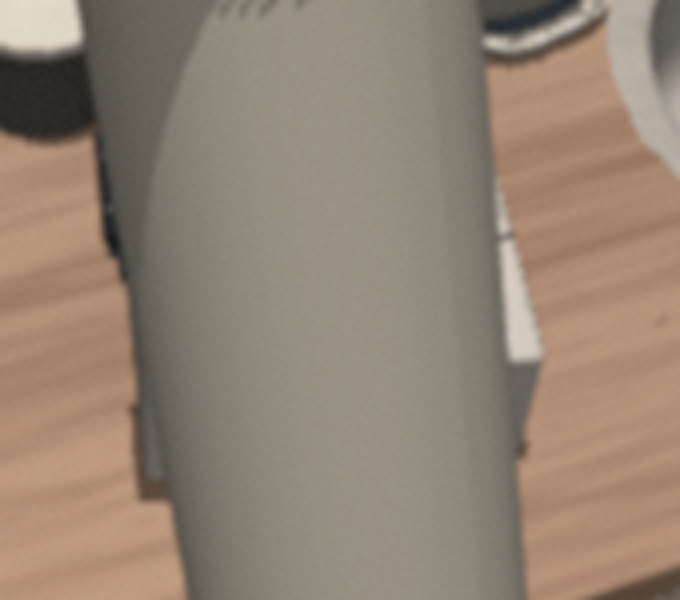

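Run:
```python
from h import *
p=ctrl.current_tool_pos();s=np.array([.5240,.0137,-.2595])
for i in range(6):
  f=ctrl.current_contact_force()
  q=ctrl.current_tool_pos();q[2]=p[2]-.003*(i+1)
  r=ctrl.move_l(q,vel=.02,contact_N=18)
  F=ctrl.current_contact_force();print(r,ctrl.current_tool_pos(),F,ctrl.current_t())
  if r or F[2]>14: break
ctrl.sleep(.3);print(ctrl.current_contact_force())
cv2.imwrite("pics/sc4.png",cv2.resize(ctrl.read_camera("scene")[170:340,180:350],None,fx=3.5,fy=3.5))
```

```text
False [0.49027207 0.07435858 0.10975729] [-0.26169232  0.81899989  0.3258454 ] 9.0
False [0.49019502 0.07436552 0.10687272] [ 0.1817328   0.62018604 -0.91979295] 9.3
False [0.49015033 0.07435961 0.10390858] [ 0.33288344  0.69733959 -0.31306255] 9.6
False [0.4901232  0.07433213 0.10088987] [-0.32568888  0.19961861 -0.12289155] 9.9
False [0.4900942  0.07430111 0.0978978 ] [-0.00424049  0.49651262 -0.74269259] 10.2
False [0.49006291 0.07426757 0.09487886] [0.17721787 0.38726038 0.41723252] 10.5
[-0.65217531 -0.37394907 -0.11234   ]
```

View pics/sc4.png

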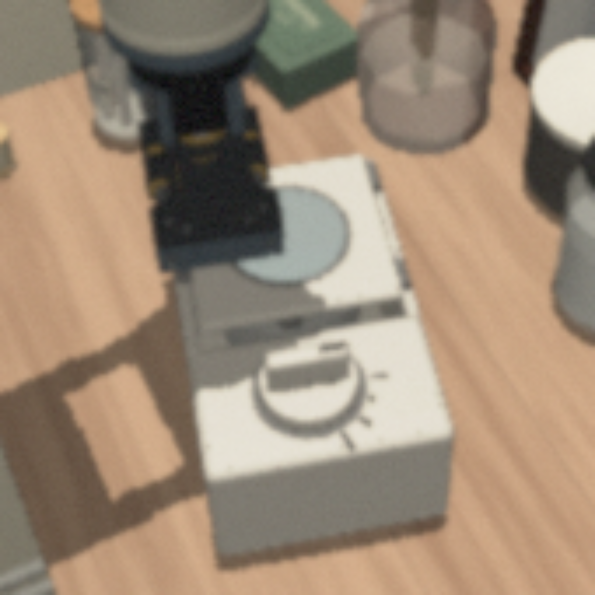

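```bash
python3 - <<'E'
from h import *
s=np.array([.5240,.0137,-.2595])
for a in(0,.1,.2,.3,.43):
  print(a,((proj("scene",S2W(s,lidpts(a,[[-.065,-.015,.12],[.071,-.015,.12]])))-[180,170])*3.5).round(),lidpts(a,[[-.065,.05,.12]]).round(4))
np.save("wp.npy",wpose())
a=ctrl.read_camera("wrist");cv2.imwrite("pics/w5.png",a)
p=ctrl.current_tool_pos();print(p,(proj("scene",[p])-[180,170])*3.5,proj("wrist",[p],wpose()))
E
python3 -c "
import cv2
a=cv2.imread('pics/w5.png');cv2.imwrite('pics/w5z.png',cv2.resize(a[20:290,160:420],None,fx=2.2,fy=2.2,interpolation=2))"
```

```text
0 [[203. 327.]
 [409. 293.]] [[-0.065  0.05   0.12 ]]
0.1 [[203. 315.]
 [410. 293.]] [[-0.0638  0.05    0.1336]]
0.2 [[205. 301.]
 [411. 293.]] [[-0.0613  0.05    0.1469]]
0.3 [[210. 288.]
 [412. 293.]] [[-0.0574  0.05    0.16  ]]
0.43 [[219. 270.]
 [412. 293.]] [[-0.0505  0.05    0.1762]]
[0.4900962  0.07428242 0.09505109] [[218.79440639 269.65404802]] [[280.34275639 234.58474387]]
```

View pics/w5z.png

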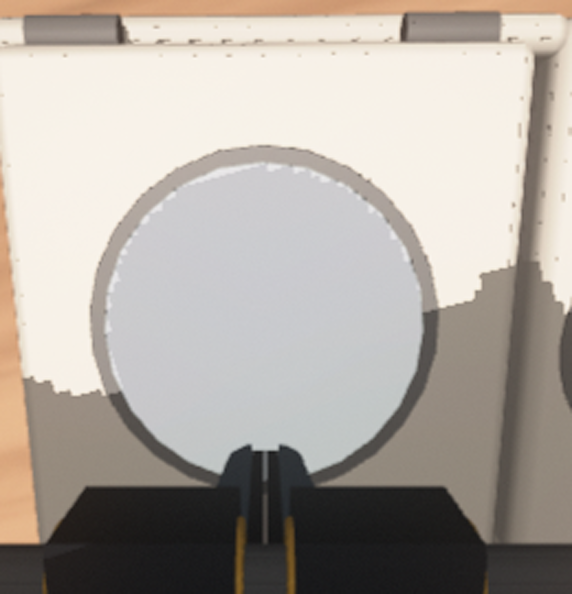

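Run:
```python
from h import *
b=ctrl.read_camera("scene")[205:285,205:305]
b=cv2.convertScaleAbs(cv2.resize(b,None,fx=7,fy=7,interpolation=2),alpha=1.5,beta=10);cv2.imwrite("pics/sc6.png",b)
```

```text
(no output)
```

View pics/sc6.png

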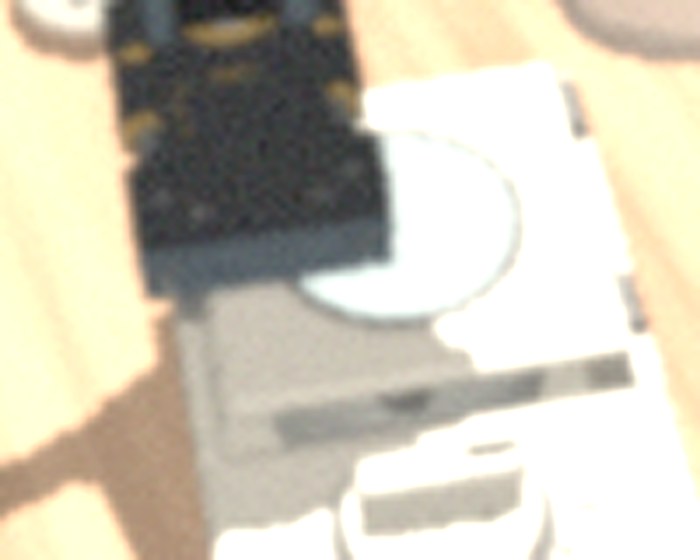

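Run:
```python
from h import *
p=ctrl.current_tool_pos();f=ctrl.current_contact_force()
r=ctrl.move_l([p[0],p[1],.14],vel=.06,contact_N=6);print(r,ctrl.current_tool_pos(),ctrl.current_contact_force())
if not r:
  r=ctrl.move_l([p[0],p[1],.24],vel=.15,contact_N=8);print(r,ctrl.current_tool_pos(),ctrl.current_contact_force())
print(ctrl.current_t())
np.save("wp.npy",wpose())
cv2.imwrite("pics/w7.png",ctrl.read_camera("wrist"))
cv2.imwrite("pics/sc7.png",cv2.resize(ctrl.read_camera("scene")[190:340,210:330],None,fx=4,fy=4,interpolation=2))
```

```text
False [0.48989251 0.07430266 0.13974396] [ 0.1790963   0.57028102 -0.46313056]
False [0.48957859 0.0742846  0.23910669] [ 0.44701604  0.08303619 -0.46045895]
12.6667
```

View pics/w7.png

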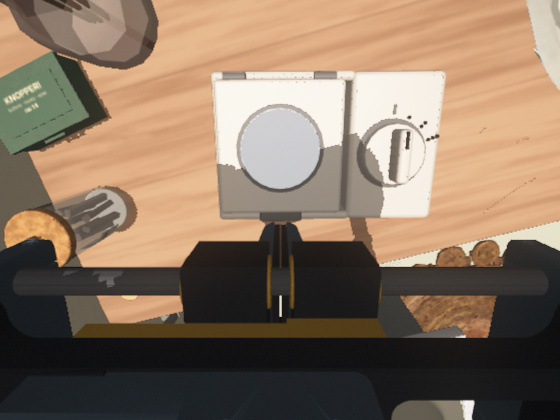

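View pics/sc7.png

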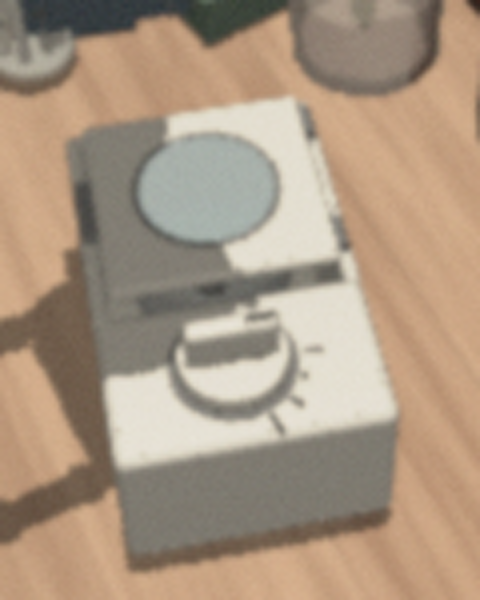

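Run:
```python
from h import *
W=np.load("wp.npy");s=np.array([.5240,.0137,-.2595])
P=np.array([[.078,.12,.11],[.078,-.12,.11],[-.078,-.12,.11],[.021,-.068,.15],[-.031,-.068,.15],[-.065,.115,.12],[-.065,-.015,.12],[-.051,.05,.121],[.071,.05,.12]])
print(proj("wrist",S2W(s,P),W).round(1),ctrl.current_q(),ctrl.camera_params("wrist")["T_tool_cam"])
a=cv2.imread("pics/w7.png");cv2.imwrite('pics/w7z.png',cv2.resize(a[60:240,200:460],None,fx=3,fy=3,interpolation=2))
```

```text
[[209.5  68.6]
 [451.6  68.6]
 [431.2 218.9]
 [409.3 128.4]
 [403.3 184.5]
 [220.  210.1]
 [340.1 210.2]
 [280.  197.8]
 [280.1  74.6]] [ 1.71767952e+00  1.48064798e+01  9.04863824e+01 -2.17925747e-03
  7.48197426e+01  1.06584331e+02] [[ 9.99999635e-01 -4.35125828e-04  7.35970409e-04 -3.62016391e-05]
 [ 8.23367092e-04  2.58211804e-01 -9.66087981e-01 -1.96956313e-01]
 [ 2.30333586e-04  9.66088233e-01  2.58212068e-01  7.29068870e-02]
 [ 0.00000000e+00  0.00000000e+00  0.00000000e+00  1.00000000e+00]]
```

View pics/w7z.png

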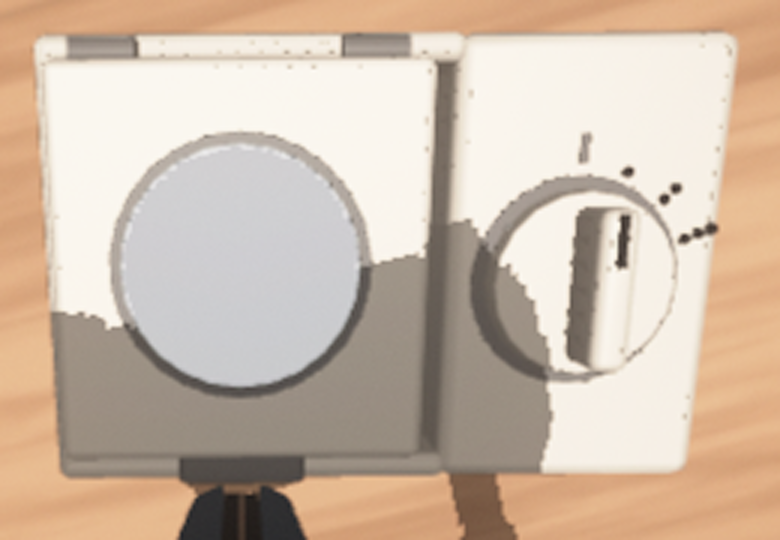

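Run:
```python
from h import *
s=np.array([.5240,.0137,-.2595])
p=S2W(s,[[-.049,.05,0]])[0]
def st(l):print(l,ctrl.current_tool_pos()[2].round(4),ctrl.current_contact_force().round(1),ctrl.current_wrist_torque().round(2),ctrl.current_effort().round(1)[1:5],round(ctrl.current_t(),2))
ctrl.move_l([p[0],p[1],.13],vel=.15,contact_N=8);st(0)
r=ctrl.move_l([p[0],p[1],.099],vel=.05,contact_N=8);st(r)
for i in range(10):
  r=ctrl.move_l([p[0],p[1],.097-.002*i],vel=.02,contact_N=10);st(r)
  if r or ctrl.current_contact_force()[2]>12:break
cv2.imwrite("pics/w8.png",ctrl.read_camera("wrist"))
```

```text
0 0.1305 [ 0.2  0.9 -0.2] [0.03 0.06 0.05] [-67.9 -29.5   0.   -0.2] 13.65
False 0.099 [0.2 0.2 0.1] [ 0.06  0.03 -0.05] [-70.4 -27.2   0.   -0.1] 14.42
False 0.0971 [0.8 0.3 0.8] [-0.02 -0.01  0.  ] [-71.  -27.2   0.   -0.1] 14.67
False 0.0949 [-0.5 -0.3  0. ] [0.07 0.08 0.04] [-71.2 -27.    0.   -0.1] 14.92
False 0.0939 [-6.6  0.8 23.8] [-0.03  1.08  0.01] [-60.5 -25.6   0.   -2.2] 15.17
```

View pics/w8.png

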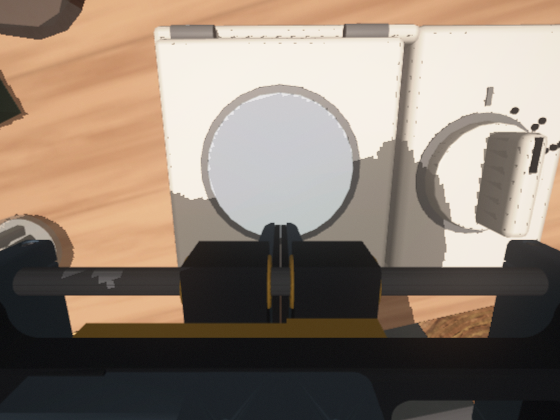

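Run:
```python
from h import *
ctrl.sleep(.25)
print(ctrl.current_contact_force())
s=np.array([.5240,.0137,-.2595]);R=Rt(s[2])
p=ctrl.current_tool_pos()
ctrl.move_l([p[0],p[1],.21],vel=.2)
np.save("wp8.npy",wpose());cv2.imwrite("pics/w8b.png",ctrl.read_camera("wrist"))
q=S2W(s,[[-.005,-.067,.21]])[0]
ctrl.move_l(q,vel=.2);ctrl.command_gripper(.5)
print(ctrl.current_t(),ctrl.current_tool_pos(),ctrl.current_grip_width(),ctrl.current_contact_force())
np.save("wp.npy",wpose());cv2.imwrite("pics/w9.png",ctrl.read_camera("wrist"))
print(proj("wrist",S2W(s,[[-.005,-.068,.122],[.021,-.068,.15],[-.031,-.068,.15]]),wpose()),proj("wrist",[ctrl.current_tool_pos()],wpose()))
cv2.imwrite("pics/sc9.png",cv2.resize(ctrl.read_camera("scene")[170:340,180:350],None,fx=3.5,fy=3.5,interpolation=2))
```

```text
[-7.17236258 -0.35232574 23.60571073]
17.85 [ 0.50195404 -0.04980451  0.20999189] 0.5018195764190717 [ 0.01797764  0.48576798 -0.37990896]
[[281.34029649 202.96049969]
 [281.48123637 181.69141761]
 [281.40410324 238.57644106]] [[280.34277756 234.58475815]]
```

View pics/w9.png

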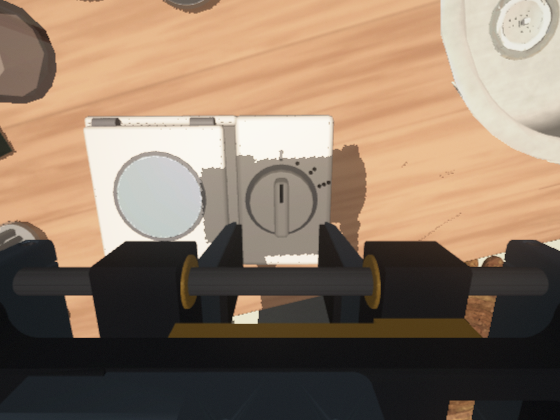

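View pics/sc9.png

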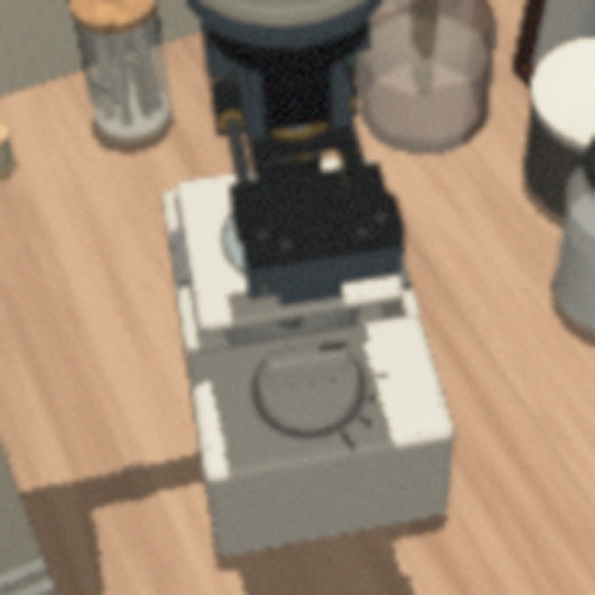

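View pics/w8b.png

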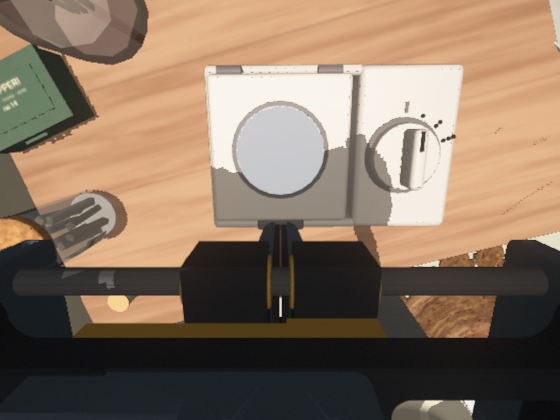

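Run:
```python
from h import *
s=np.array([.5240,.0137,-.2595])
q=S2W(s,[[-.004,-.068,.0]])[0]
def st(l):print(l,ctrl.current_tool_pos().round(4),ctrl.current_contact_force().round(1),ctrl.current_wrist_torque().round(2),ctrl.current_grip_width(),round(ctrl.current_t(),2))
q[2]=.16;ctrl.move_l(q,vel=.12);st(0)
q[2]=.101;r=ctrl.move_l(q,vel=.05,contact_N=7);st(r)
cv2.imwrite("pics/w10.png",ctrl.read_camera("wrist"))
cv2.imwrite("pics/sc10.png",cv2.resize(ctrl.read_camera("scene")[170:340,180:350],None,fx=3.5,fy=3.5,interpolation=2))
```

```text
0 [ 0.5029 -0.051   0.1603] [-0.4 -0.5  0.2] [0.02 0.01 0.04] 0.5011067119567798 18.52
False [ 0.5029 -0.051   0.1013] [ 0.8 -0.  -0.5] [ 0.07  0.03 -0.04] 0.5014546388185377 19.85
```

View pics/w10.png

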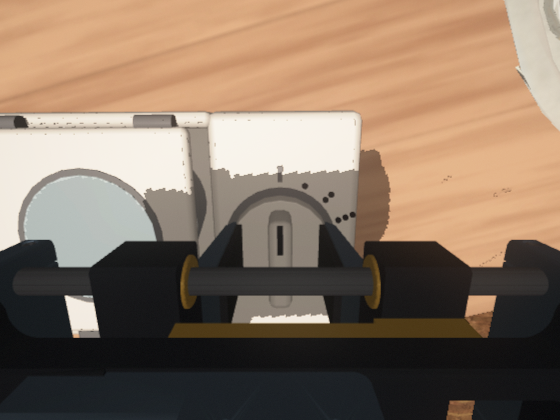

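View pics/sc10.png

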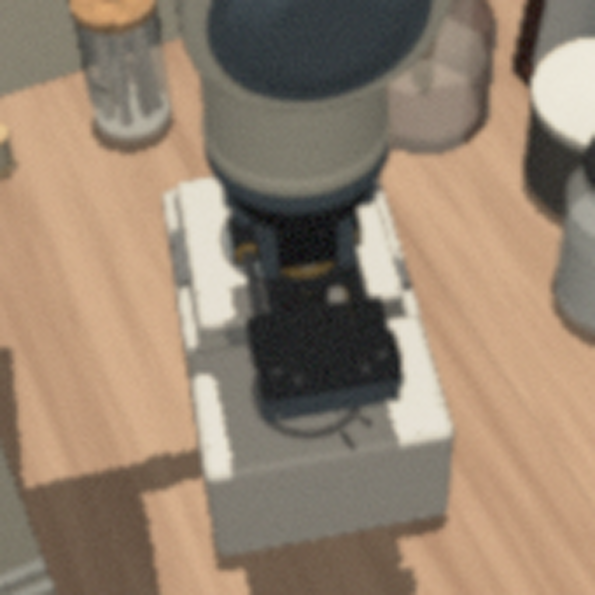

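Run:
```python
from h import *
def st(l):print(l,ctrl.current_tool_pos().round(4),ctrl.current_contact_force().round(1),ctrl.current_wrist_torque().round(2),ctrl.current_grip_width(),round(ctrl.current_t(),2))
ctrl.command_gripper(0.0);st("grip")
print(ctrl.current_q())
cv2.imwrite("pics/w11.png",ctrl.read_camera("wrist"))
```

```text
grip [ 0.5028 -0.0509  0.101 ] [-0.2  2.   0.4] [ 0.33 -0.07  0.02] 0.14310353288946165 20.55
[-1.25624878e+01  2.51377218e+01  9.96844846e+01  1.05617118e-02
  5.51730689e+01  9.22976159e+01]
```

View pics/w11.png

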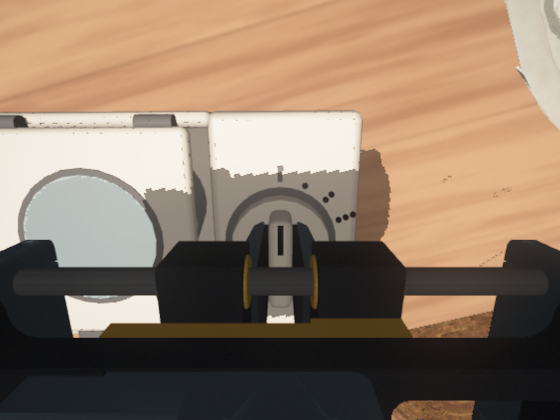

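Run:
```python
from h import *
def st(l):print(l,ctrl.current_tool_pos().round(4),ctrl.current_contact_force().round(1),ctrl.current_wrist_torque().round(2),ctrl.current_grip_width(),round(ctrl.current_t(),2))
q0=np.array(ctrl.current_q())
for d in (15,30,45,58,69):
  q=q0.copy();q[5]+=d;ctrl.movej(q);st(d)
  F=ctrl.current_contact_force()
  if np.linalg.norm(F)>45:print("stop");break
ctrl.sleep(.2);st("end")
np.save("wp.npy",wpose());cv2.imwrite("pics/w12.png",ctrl.read_camera("wrist"))
cv2.imwrite("pics/sc12.png",cv2.resize(ctrl.read_camera("scene")[170:340,180:350],None,fx=3.5,fy=3.5,interpolation=2))
```

```text
15 [ 0.5026 -0.0512  0.101 ] [-1.9 -4.4  1.4] [-0.87  0.33  0.05] 0.1350150217299077 20.97
30 [ 0.5024 -0.0515  0.101 ] [-3.3 -7.7  2. ] [-1.41  0.68  0.06] 0.14152903645457893 21.33
45 [ 0.502  -0.0517  0.101 ] [ -4.3 -11.6   4.3] [-1.86  1.08  0.08] 0.14182053405156234 21.7
58 [ 0.5018 -0.0518  0.101 ] [ -7.5 -12.5   5.1] [-2.06  1.31  0.1 ] 0.13786011942965298 22.04
69 [ 0.5015 -0.0518  0.101 ] [ -8.7 -13.    6.9] [-2.26  1.65  0.15] 0.13801488831879088 22.35
end [ 0.5015 -0.0518  0.101 ] [ -9.2 -12.6   6.7] [-2.26  1.67  0.07] 0.1392497949976212 22.55
```

View pics/w12.png

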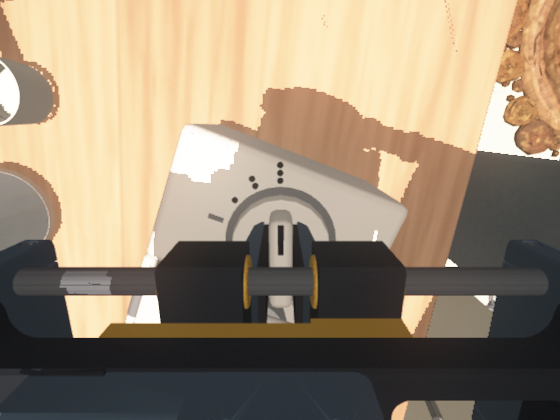

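View pics/sc12.png

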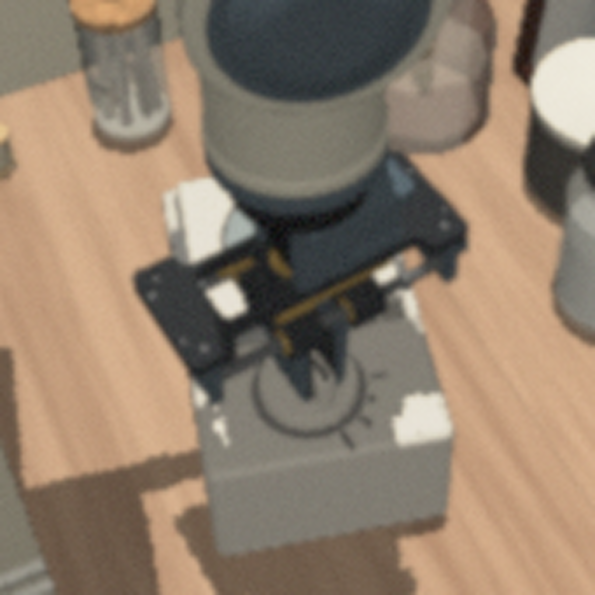

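Run:
```python
from h import *
W=np.load("wp8.npy");s=np.array([.5240,.0137,-.2595])
for a in (0,.03,.06):print(a,proj("wrist",S2W(s,lidpts(a,[[-.065,.115,.12],[-.065,-.015,.12]])),W).round(1).tolist())
R=ctrl.current_eef_rot();print(1.2,s[2]-np.arctan2(R[1,2],R[0,2]),ctrl.current_t())
a=cv2.imread("pics/w8b.png");cv2.imwrite('pics/w8z.png',cv2.resize(a[180:240,200:370],None,fx=4.5,fy=4.5,interpolation=2))
```

```text
0 [[214.2, 217.9], [346.1, 218.0]]
0.03 [[213.3, 219.0], [347.0, 219.0]]
0.06 [[212.4, 219.9], [348.0, 219.9]]
1.2 1.199377945852707 22.65
```

View pics/w8z.png

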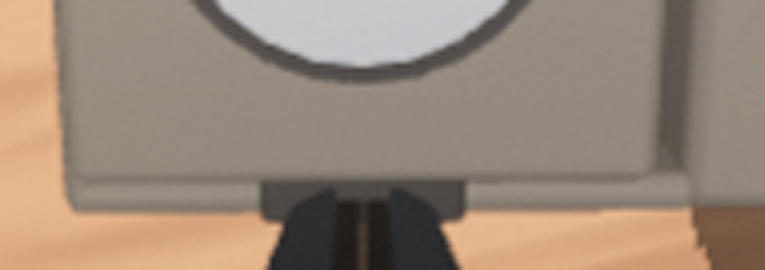

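Run:
```python
from h import *
ctrl.sleep(.3);print(ctrl.current_contact_force(),ctrl.current_grip_width(),ctrl.current_t());ctrl.sign_off()
```

```text
[ -9.59368659 -13.5794801    6.13741651] 0.14075487846401444 22.95
the job is handed in; nothing more can be done
```

I pressed the lid shut, gripped the dial's bar, turned it clockwise to the third click, and handed the job in at about 23 s while still holding it. No verdict is reported, so the results below come from my own last checks.

- **Lid:** I pressed it against its stop with about 24 N. In the wrist picture taken just after, its front edge measured 129 px wide, against 132 px predicted for a fully shut lid; an open lid would look wider. After the turn I only had a partial view of it from the scene camera, where it still looked shut.
- **Dial:** The wrist had turned 1.199 rad relative to my estimate of the spin dryer's heading. The pointer lined up with the three dots in the wrist picture.
- **Grip:** The fingers are closed on the bar at 0.14 opening, which matches its 13 mm width.
- **Bystanders:** The gripper and arm stayed away from the jars, the scoop and the reel, and the pictures showed nothing moved. I did not measure their positions again at the end.

**Disagreements:**
- The fingertips touched about 25 mm higher than the stated tool point implies, so the first press took several small steps before it met the stop. I lowered the grasp height on the dial to match.
- The hinge force I felt while closing the lid was also well below the 4 to 5 N described.
- A steady side force of about 17 N remained during the final hold, probably from a small offset between the wrist and the dial's axis.

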